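# Clamp a pipe stub in the quick clamp

### The arm

A 6-joint arm with a two-finger parallel gripper is mounted at the origin on the work surface. World frame = base frame: x ahead of the robot, y to its left, z up, the work surface at z = 0. Lengths are in m, angles in rad, forces in N, time in s.
With the tool pointing down it reaches from about 0.3 to 0.825 m from the base axis. Payload 5.4 kg.
Tool frame: the origin (TCP) lies between the finger pads; the fingertips stand 25 mm ahead of it and the grasp point (between the pads) lies 6 mm ahead of it; z points along the fingers, y is the line along which they close (so a half turn about z gives the same grasp; the last joint's range is limited). The gripper opens to 92 mm and grips with 3 to 60 N. Pads are 20 mm wide; open, the fingers measure 128 mm over their backs; the gripper's body (75 mm by 189 mm) begins 69 mm behind the grasp point.
Start: joints at [-1.376, 0.158, 1.597, -0, 1.386, -0.21], TCP at [0.226, -0.529, 0.24] pointing down, gripper open.
Joint ranges: [-2.91, 2.91], [-0.94, 2.29], [0.18, 2.7], [-1.29, 4.43], [0.17, 2.64], [-3, 3]. Speed limits (rad/s): [2.57, 2.57, 3.14, 3.14, 3.14, 3.14].

### API

Orientations are given as a rotation vector (axis times angle).
In Python, from workcell import arm gives the robot as it stands. Calls block until the motion is done:
- arm.move_to(position, orientation): joint-space move of the TCP to a pose.
- arm.line_to(position, orientation=None, max_speed=0.15, until_force=None): straight line of the TCP; orientation=None keeps the orientation; max_speed is the mean speed in m/s. With until_force (N) it stops when the force on the tool has changed by that much, and returns True; else False.
- arm.set_joints(angles): joint-space move.
- arm.set_gripper(opening, grasp_force=None): opening from 0.0 (shut) to 1.0 (fully open); grasp_force is the grip in N (None keeps the last); returns when the fingers have stopped.
- arm.hold(seconds).
- arm.ik(position, orientation): joint angles nearest the present ones, or None.
- arm.read_state(): the state.
- arm.camera(name): name is "scene" or "side" or "wrist"; returns (picture, depth): 384x512x3 uint8, blue, green, red; 384x512 float32, m along the optical axis (not along the pixel's ray), 0 where there is no reading.
- arm.camera_info(name): a dict with "K" (3x3 intrinsics, pixels), "D" ([k1, k2, p1, p2, k3] as OpenCV has them; the pictures are not rectified), "origin" and "attitude" of the camera in the world. Camera axes: x right, y down, z forward; pixel columns grow to the right and rows downward; lengths in m; the calibration is good to about 2 mm. A picture is of the moment at which its call begins: read the wrist's pose just before it. camera_info takes no time and is no camera call; for the wrist camera it gives the pose at the moment of the call.
A pose or a line that the arm cannot do raises arm.PlanningError and nothing moves.
- arm.job_done(): hands the job in; it is judged then, once.
The state is a dict: "t": time; "joint_positions": joint angles; "dq": joint speeds; "tau": joint torques, N m; "tcp_pos": TCP position; "ee_rot": TCP orientation; "wrist_force": force on the tool from outside, world axes, zero at the start; "ft_torque": the same for the moment, N m; "grip_width": opening from 0.0 (shut) to 1.0 (fully open); "grasp_force": force on a finger pad.
Only numpy, scipy, OpenCV 4.12 (cv2) and the standard library are available. Lean on these libraries where they do the work, as an engineer would, in place of code of your own. Each camera call takes 0.05 s, during which the arm holds its last target. There are 200 camera calls.

### The job

Clamp the pipe stub that lies in the V of the bench clamp, ready for its union to be worked on: swing the open clamp strap over onto the pipe with the outside of a finger, then push the cam lever over and all the way down so that it locks the strap. Push only, without taking hold of strap or lever, do not lift the pipe or shift it in the V, and leave the loose fittings and the wrench where they are. Finish with the hand clear.

Things in the scene. Friction and masses are not known exactly. Their poses are not given: they have to be found in the camera images.
- clamp: Cast iron quick clamp fixed to the counter. Origin: centre of its underside; z up, x along the V and the pipe (roughly away from the robot), y to the left, towards the strap's hinge. Base plate 110 (x) x 190 (y) x 14 mm; V-block in its middle 90 (x) x 72 (y) x 46 mm high. Strap and lever are centred on x = 0 and swing in the y-z plane.
- strap_hinge (a point): Strap hinge axis (parallel to the clamp's x) on the post on the +y side: at y = +48, z = 66.9 mm in the clamp's frame. Its lugs reach z = 77 mm.
- strap (a joint): Angle of the flat blackened steel strap, rad. 0: closed, level on the pipe, pointing to the clamp's -y. It opens upwards: pi/2 upright, 2.0 the stop, leaning out to +y. Starts open at 1.7 to 2.0. The hinge is a little stiff: pushed to about 1.2 or less it falls shut by its own weight in 1 to 2 s; near upright it stays. Under 1 N at its end moves it.
- strap_end (a point): Middle of the strap's free end, 96 mm from the hinge axis. The strap is 28 mm wide (x) and 8 mm thick; this point is at mid thickness.
- cam_pivot (a point): Pivot axis of the cam lever (parallel to the clamp's x), between two cheeks on the -y side: at y = -59, z = 82 mm in the clamp's frame. The cheeks reach z = 91 mm. The cam nose beside the pivot keeps the strap from closing if the lever is put down first.
- lever (a joint): Angle of the cam lever, rad. 0: locked at its stop, handle over the strap pointing to the clamp's +y, about 10 degrees above level. It grows as the handle is raised: 1.4 upright, 2.0 the open stop, leaning out to -y. Starts at 1.6 to 2.0 and stays where it is left: about 2 N at the tip moves it, about 4 N over the last few degrees, where the cam presses on the strap.
- lever_tip (a point): Centre of the cross roll at the tip of the lever handle (14 mm in diameter, 24 mm long along x), 80 mm from the cam pivot. The handle is a flat blackened bar 16 mm wide (x), 7 mm thick. When locked this point is at y = +19, z = 99 mm in the clamp's frame.
- stub_mid (a point): A point on the axis of the loose steel pipe stub lying in the V along the clamp's x axis, at z = 46 mm. Pipe 33.7 mm in diameter, from 105 mm on the robot's side of this point to 54 mm beyond it, then a malleable iron union up to 58 mm across reaching to 110 mm. About 0.75 kg.
- valve_mid (a point): Bystander: squat bronze gate valve, 72 x 46 mm, 85 mm high with its handwheel; this point is 40 mm above the counter.
- nut1_mid (a point): Bystander: nickel-plated compression nut, hexagon 30 mm across flats, 20 mm high; its centre.
- nut2_mid (a point): Bystander: nut like nut1; its centre.
- nut3_mid (a point): Bystander: nut like nut1; its centre.
- cap_mid (a point): Bystander: lead-coloured pipe cap, 42 mm in diameter, 33 mm high; its centre.
- elbow: Bystander: iron elbow lying flat, about 63 x 63 mm, 47 mm high, well to the left; origin at its underside, under the bend.
- wrench: Bystander: pipe wrench lying along its x, 230 mm long, 18 mm high, well to the right; origin at its underside.
There are look-alikes about, which are no part of the job. What is shaped like the clamp but orange or turquoise is not meant.

How it is judged:
On the way, in this order (a step that is already met when the one before it is completed fails the run):
1. the strap lies closed on the pipe, the lever still up (value of joint strap between -0.02 and 0.04 rad and value of joint lever above 0.5 rad), for 0.2 s.
2. the cam lever is pushed down to its stop over the closed strap (value of joint strap between -0.02 and 0.04 rad and value of joint lever below 0.06 rad), for 0.2 s.
At the end, for the whole second after the job is handed in: Strap closed on the pipe (-0.02 to 0.04 rad), cam lever within 0.06 rad of its stop and clamping (strap bears on the pipe with over 4 N), pipe stub at rest in the V within 8 mm of where it lay, no loose fitting moved by more than 12 mm (all of step 2 and contact force between strap and stub above 4 N and distance of stub_mid from where it was at the start of the episode below 0.008 m and angle between stub_mid's own z axis and vertical below 0.5 rad and linear speed of stub below 0.02 m/s and distance of each of nut1_mid, nut2_mid, nut3_mid, valve_mid, cap_mid, elbow, wrench from where it was at the start of the episode below 0.012 m); the robot touches nothing.
It fails at once if the strap's end or the lever's tip is taken between the fingers (distance between the grasp point and strap_end below 0.008 m or distance between the grasp point and lever_tip below 0.008 m).
It fails at once if the pipe stub is lifted or dragged (moved more than 15 mm) (distance of stub_mid from where it was at the start of the episode above 0.015 m).
It fails at once if a bystander is knocked, lifted or carried (moved more than 20 mm) (distance of any of nut1_mid, nut2_mid, nut3_mid, valve_mid, cap_mid, elbow, wrench from where it was at the start of the episode above 0.02 m).
It also fails if it takes over 51 s, if anything falls off the work surface, if the arm or the gripper's body presses on something with over 40 N, if the wrist force passes 120 N, or if a joint passes its speed limit or range.

## Working session

There is one attempt and no reset: what is moved stays moved. The work goes in short steps, each a Python script; the robot and the scene stay as the last script left them, time stands still between calls to the robot, and variables do not carry over. Pictures are saved under pics/ and viewed, at most 10 in all, crops included, and the job is handed in when it is done.

```bash
mkdir -p pics
cat > h.py <<'E'
import numpy as np, cv2
from scipy.spatial.transform import Rotation as R
from workcell import arm
def att(ci):
    a=np.array(ci["attitude"],float)
    return a if a.shape==(3,3) else R.from_rotvec(a).as_matrix() if a.size==3 else R.from_quat(a).as_matrix()
def pts(ci,uv,d):
    n=cv2.undistortPoints(np.float32(uv).reshape(-1,1,2),np.array(ci["K"],float),np.array(ci["D"],float)).reshape(-1,2)
    return (np.c_[n,np.ones(len(n))]*np.reshape(d,(-1,1)))@att(ci).T+np.array(ci["origin"])
def cloud(ci,dep):
    h,w=dep.shape; u,v=np.meshgrid(np.arange(w),np.arange(h))
    return pts(ci,np.c_[u.ravel(),v.ravel()],dep.ravel()).reshape(h,w,3)
E
python3 - <<'E'
from h import *
ims=[]
for n in("scene","side"):
    ci=arm.camera_info(n); im,d=arm.camera(n); np.savez(n+".npz",im=im,d=d); cv2.imwrite(f"pics/{n}.png",im)
    print(n,ci)
print(arm.read_state())
E
```

```text
scene {'K': array([[370.44898862,   0.        , 251.26821254],
       [  0.        , 370.44898862, 188.37916485],
       [  0.        ,   0.        ,   1.        ]]), 'D': array([0.0203765, 0.       , 0.       , 0.       , 0.       ]), 'origin': array([ 1.14675421, -0.11809838,  0.9302538 ]), 'attitude': array([-1.92669124, -1.67076766,  0.59353265])}
side {'K': array([[489.78775732,   0.        , 258.89544232],
       [  0.        , 489.78775732, 190.85638748],
       [  0.        ,   0.        ,   1.        ]]), 'D': array([-0.14054691,  0.        ,  0.        ,  0.        ,  0.        ]), 'origin': array([-0.51848876, -0.97734418,  1.12720505]), 'attitude': array([-2.06028109,  0.89071066, -0.44512373])}
{'t': 0.1, 'joint_positions': array([-1.37612486e+00,  1.58962381e-01,  1.59803187e+00, -2.33474359e-05,
        1.38619700e+00, -2.10102776e-01]), 'dq': array([-0.00155811,  0.00029661, -0.0029597 ,  0.00154533, -0.00012342,
       -0.00119556]), 'tau': array([-7.74984601e-04, -3.86506498e+01, -3.22958350e+01,  7.03078159e-02,
        3.40023253e-02, -3.43448141e-05]), 'tcp_pos': array([ 0.22631664, -0.52805208,  0.2387679 ]), 'ee_rot': array([-3.07590384e+00, -6.31171469e-01,  1.66616693e-05]), 'wrist_force': array([-0.77320326,  0.18351043,  0.28735594]), 'ft_torque': array([-0.00680258, -0.04267697, -0.00202075]), 'grasp_force': 0.0, 'grip_width': 1.0012160713678693}
```

View pics/scene.png

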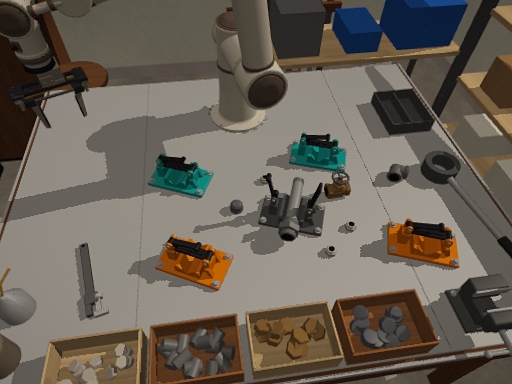

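View pics/side.png

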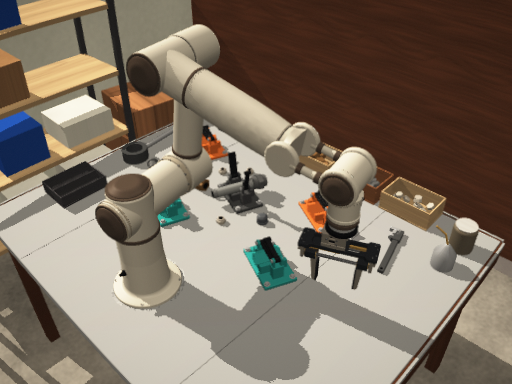

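Candidates in the scene view: dark clamp with the pipe (292,212); turquoise ones (181,175) and (319,152); orange ones (195,260) and (423,242); a dark vice at the edge (485,300). I choose the dark one at (292,212), with the strap on the right at about (318,195) and the lever on the left at about (272,188). Next is a close crop and the cloud.

Run:
```python
from h import *
z=np.load("scene.npz"); im,d=z["im"],z["d"]
cv2.imwrite("pics/crop.png",cv2.resize(im[150:260,220:370],None,fx=5,fy=5,interpolation=cv2.INTER_CUBIC))
P=cloud(arm.camera_info("scene"),d)
for n,(u,v) in dict(lev=(268,178),leverb=(275,200),strap=(320,186),strapb=(312,200),cap=(236,206),pipe0=(300,183),pipe1=(294,215),union=(289,232),plL=(264,225),plR=(322,232),valve=(340,183),nutA=(351,226),nutB=(331,250),nutC=(264,180),table=(240,240)).items(): print(n,P[v,u].round(3))
```

```text
lev [0.491 0.03  0.166]
leverb [0.507 0.051 0.084]
strap [0.532 0.167 0.158]
strapb [0.534 0.152 0.1  ]
cap [ 0.469 -0.059  0.025]
pipe0 [0.435 0.144 0.061]
pipe1 [0.549 0.1   0.058]
union [0.609 0.072 0.066]
plL [0.535 0.017 0.003]
plR [ 0.58   0.185 -0.002]
valve [0.47  0.257 0.083]
nutA [0.583 0.269 0.017]
nutB [0.653 0.188 0.016]
nutC [0.373 0.043 0.02 ]
table [ 0.576 -0.061  0.002]
```

View pics/crop.png

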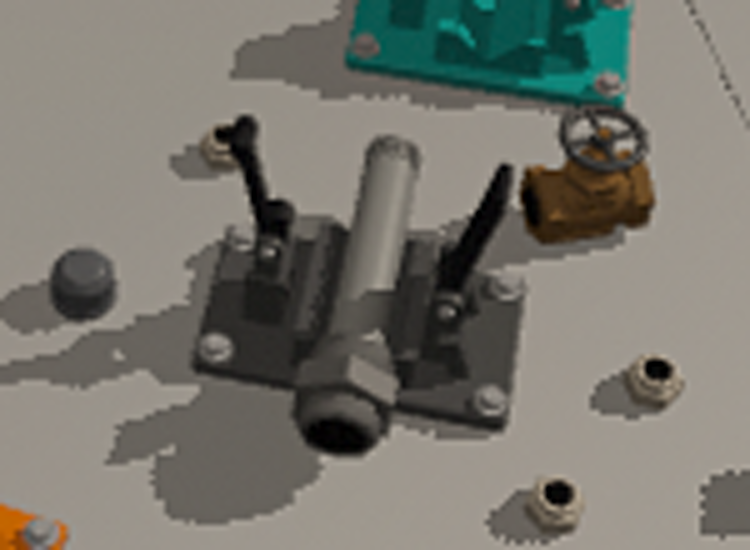

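The crop confirms it: a cast-iron dark clamp with the pipe, lever with cross roll on the left (crop 240,130), strap on the right (crop 505,170). Next I fit the clamp frame from the depth.

Run:
```python
from h import *
z=np.load("scene.npz"); P=cloud(arm.camera_info("scene"),z["d"]).astype(float)
hsv=cv2.cvtColor(z["im"],cv2.COLOR_BGR2HSV).astype(int)
Q=P.reshape(-1,3); Q=Q[np.isfinite(Q).all(1)&(z["d"].ravel()>0)]
c=np.array([.53,.105]); yaw=np.arctan2(-.072,.174)
for _ in range(4):
    ax=np.array([np.cos(yaw),np.sin(yaw)]); ay=np.array([-ax[1],ax[0]])
    L=np.c_[(Q[:,:2]-c)@ax,(Q[:,:2]-c)@ay,Q[:,2]]
    m=(abs(L[:,1])<.03)&(L[:,0]>-.10)&(L[:,0]<-.01)&(L[:,2]>.035)&(L[:,2]<.075)
    # circle fit in (y,z) with radius 16.85 and slope in x
    from scipy.optimize import least_squares
    f=lambda p:np.hypot(L[m,1]-p[0]-p[1]*L[m,0],L[m,2]-p[2])-.01685
    s=least_squares(f,[0,0,.046],loss="soft_l1",f_scale=.002); p=s.x
    yaw+=np.arctan(p[1]); c=c+ay*p[0]
print("yaw",yaw,"c",c,"zaxis",p[2],m.sum(),"res",np.sqrt((s.fun**2).mean()))
ax=np.array([np.cos(yaw),np.sin(yaw)]); ay=np.array([-ax[1],ax[0]])
L=np.c_[(Q[:,:2]-c)@ax,(Q[:,:2]-c)@ay,Q[:,2]]
pl=L[(L[:,2]>.009)&(L[:,2]<.018)&(abs(L[:,0])<.1)&(abs(L[:,1])<.11)]
print("plate",np.percentile(pl,[1,50,99],axis=0).round(3))
for nm,s in(("strap",L[:,1]>.03),("lever",L[:,1]<-.03)):
    k=L[s&(abs(L[:,1])<.115)&(abs(L[:,0])<.08)&(L[:,2]>.095)&(L[:,2]<.2)]
    print(nm,len(k),"min",k.min(0).round(3),"max",k.max(0).round(3),"top",k[k[:,2]>k[:,2].max()-.006].mean(0).round(3),"mean",k.mean(0).round(3))
    y0,z0=(.048,.0669) if nm=="strap" else(-.059,.082)
    a=np.arctan2(k[:,2]-z0,(y0-k[:,1]) if nm=="strap" else(k[:,1]-y0)); print(np.median(a),np.percentile(np.hypot(k[:,1]-y0,k[:,2]-z0),98))
# pipe extent
k=L[(abs(L[:,1])<.012)&(L[:,2]>.055)&(L[:,2]<.07)&(abs(L[:,0])<.16)]; print("pipe x",np.percentile(k[:,0],[1,99]))
```

```text
yaw -0.3721417114076467 c [0.52832536 0.10056649] zaxis 0.04482873359080093 374 res 0.004445557603688089
plate [[-0.069 -0.094  0.009]
 [ 0.002  0.036  0.013]
 [ 0.038  0.093  0.017]]
strap 104 min [-0.031  0.049  0.095] max [-0.003  0.068  0.163] top [-0.017  0.064  0.16 ] mean [-0.012  0.059  0.135]
1.7172003646087846 0.09610934244804983
lever 121 min [-0.03  -0.086  0.095] max [-0.004 -0.048  0.168] top [-0.018 -0.08   0.164] mean [-0.015 -0.07   0.132]
1.799759070359488 0.08697201137292329
pipe x [-0.12330141  0.08965202]
```

```bash
cat >> h.py <<'E'
yaw=-0.372; ax=np.array([np.cos(yaw),np.sin(yaw),0]); ay=np.array([-ax[1],ax[0],0])
C=np.array([.5283,.1006,0])-.016*ax
W=lambda x,y,tipz: C+x*ax+y*ay+np.array([0,0,tipz+.025])   # clamp-frame fingertip -> TCP
def ori():
    best=None
    for s in(1,-1):
        M=np.c_[np.cross(s*ax,[0,0,-1]),s*ax,[0,0,-1]]; rv=R.from_matrix(M).as_rotvec()
        q=arm.ik(W(0,.1,.15),rv)
        if q is not None and(best is None or abs(q[5])<best[0]): best=(abs(q[5]),rv)
    return best[1]
def local(P): return np.c_[(P-C)@ax,(P-C)@ay,P[:,2]]
def angles(save=None):
    im,d=arm.camera("scene")
    if save: cv2.imwrite(save,im)
    P=cloud(arm.camera_info("scene"),d).reshape(-1,3); L=local(P)[(d.ravel()>0)&np.isfinite(P).all(1)]
    return L[(abs(L[:,0])<.014)&(abs(L[:,1])<.12)&(L[:,2]<.18)]
E
python3 - <<'E'
from h import *
o=ori(); print(o,arm.ik(W(0,.1,.15),o))
arm.set_gripper(0.0)
p=arm.read_state()["tcp_pos"]; arm.line_to([p[0],p[1],.32],max_speed=.2)
arm.move_to(W(0,.105,.22),o)
arm.line_to(W(0,.105,.122),max_speed=.12)
s=arm.read_state(); print(s["t"],s["tcp_pos"]-W(0,.105,.122),s["wrist_force"],s["grip_width"])
arm.line_to(W(0,.020,.122),max_speed=.06,until_force=12)
arm.hold(1.5)
s=arm.read_state(); print(s["t"],s["tcp_pos"]-W(0,.02,.122),s["wrist_force"])
arm.line_to(W(0,.020,.20),max_speed=.15)
arm.move_to(W(0,-.14,.20),o)
L=angles("pics/strap.png")
k=L[(L[:,1]<.03)&(L[:,1]>-.035)&(L[:,2]>.05)]; print("strap top fit",np.polyfit(k[:,1],k[:,2],1),len(k),np.median(k[:,2]))
k=L[(L[:,1]<-.04)&(L[:,2]>.1)]; print("lever",np.median(np.arctan2(k[:,2]-.082,k[:,1]+.059)),k.max(0))
print(arm.read_state()["t"])
E
```

```text
[2.59393542 1.77231584 0.        ] [ 1.41765606e-01  2.39053537e-01  1.63519914e+00 -8.88178420e-16
  1.26733998e+00  5.13765606e-01]
5.8 [6.93469272e-04 9.52393384e-05 9.90740140e-04] [ 0.06551218  0.30340287 -0.09143021] 0.011739344768434199
8.8667 [ 9.70047997e-06 -1.76279695e-06  8.43985486e-06] [ 0.4279025  -0.41272604  0.42927736]
strap top fit [0.0023338  0.06894417] 205 0.07003333907302267
lever 1.8096514275095743 [ 0.01106101 -0.0494079   0.16630421]
10.2667
```

View pics/strap.png

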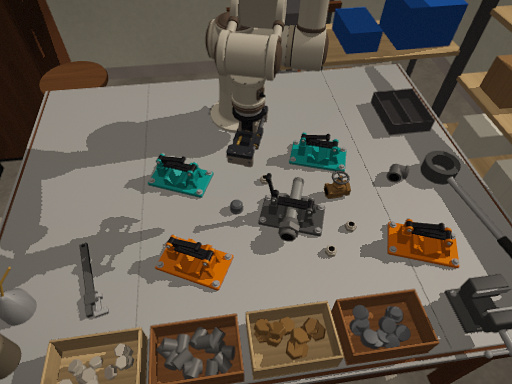

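The picture shows the strap lying closed on the pipe (292,212), its top level at z≈0.070 m as expected, and the lever still up at (270,188). Now the lever.

Run:
```python
from h import *
o=ori()
arm.line_to(W(0,-.125,.130),o,max_speed=.15)
print("blocked",arm.line_to(W(0,-.030,.130),max_speed=.06,until_force=20), arm.read_state()["wrist_force"])
arm.line_to(W(0,-.035,.130),max_speed=.06)
arm.line_to(W(0,-.050,.185),max_speed=.12)
L=angles()
k=L[(L[:,1]<.04)&(L[:,1]>-.045)&(L[:,2]>.1)&(L[:,2]<.165)]
phi=np.median(np.arctan2(k[:,2]-.082,k[:,1]+.059)); print("phi",phi,len(k),np.percentile(k,[2,98],axis=0).round(3))
if not .6<phi<1.1: raise SystemExit
tip=lambda a:(-.059+.080*np.cos(a),.082+.080*np.sin(a)+.007)
y,z=tip(phi-.05)
arm.line_to(W(0,y,.185),max_speed=.1); arm.line_to(W(0,y,z+.012),max_speed=.1)
for a in np.linspace(phi-.1,.215,4):
    y,z=tip(a); b=arm.line_to(W(0,y,z),max_speed=.05,until_force=30)
    s=arm.read_state(); print(round(a,2),b,s["wrist_force"].round(1))
b=arm.line_to(W(0,y,z-.010),max_speed=.02,until_force=10)
arm.hold(.4); s=arm.read_state(); print(b,s["wrist_force"].round(1),local(s["tcp_pos"][None])-[0,0,.025],s["t"])
```

```text
blocked False [-0.32072712 -1.14485317  1.07802638]
phi 0.845162678153379 112 [[-0.012 -0.043  0.102]
 [ 0.01   0.003  0.146]]
0.75 False [1.7 2.3 3.3]
0.57 False [0.5 1.7 2.8]
0.39 False [-0.6 -0.5  0.4]
0.22 False [1.2 1.  2.4]
True [-1.6  0.7  5.7] [[0.00055195 0.01966342 0.10591968]] 16.9833
```

Run:
```python
from h import *
print(arm.line_to(W(0,.019,.098),max_speed=.02,until_force=20)); arm.hold(.3)
s=arm.read_state(); print(s["wrist_force"].round(1),local(s["tcp_pos"][None])-[0,0,.025])
arm.line_to(W(0,.019,.20),max_speed=.12); arm.move_to(W(0,-.16,.22),ori())
L=angles("pics/end.png")
k=L[(L[:,1]<.03)&(L[:,1]>-.03)&(L[:,2]>.078)&(L[:,2]<.13)]; r=k[k[:,1]>.010]
print("handle",np.polyfit(k[:,1],k[:,2],1),"roll top",r[:,2].max(),k[:,1].max(),arm.read_state()["t"])
im=cv2.imread("pics/end.png"); cv2.imwrite("pics/endc.png",cv2.resize(im[130:270,200:380],None,fx=4,fy=4,interpolation=cv2.INTER_CUBIC))
```

```text
True
[-3.6 -0.4 10. ] [[0.00066047 0.01971701 0.10575586]]
handle [0.21085576 0.09767392] roll top 0.10563605863196124 0.02564877007976795 19.3083
```

View pics/endc.png

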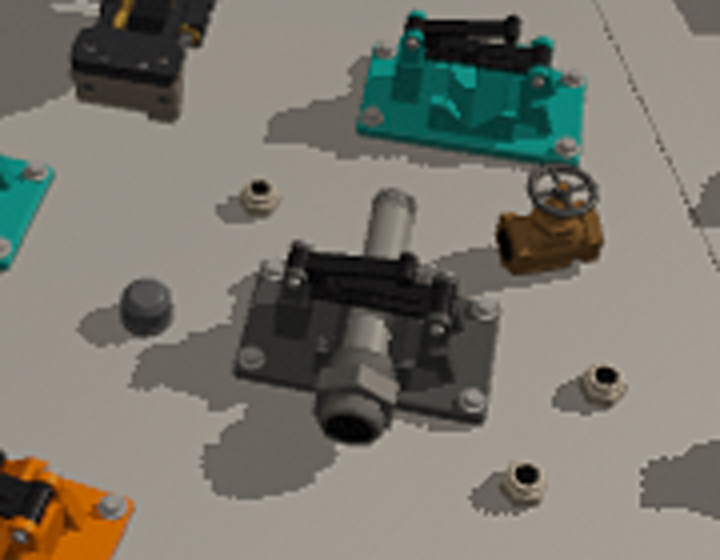

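The lever lies over the closed strap with its roll at crop (405,262) and roll top at z≈0.1056 m (locked: 0.106). The hand is clear at the top left and the fittings look unmoved.

```bash
python3 -c "
from h import *
print(arm.job_done())"
```

```text
the job is handed in; nothing more can be done
None
```

The job is handed in: the strap is closed on the pipe, the cam lever is down at its stop (measured roll height matches the locked position), the fittings look unmoved, and the hand is clear; the clamping force itself was not measured and no verdict came back.

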